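# Open the bayonet lid of the filter canister

## Task

Open the filter canister so that its cartridge can be checked: turn the lid anticlockwise (seen from above) by its grip until its three lugs stand in the slots of the collar, then lift it straight off. Lay the lid flat, grip upwards, wholly on the plywood board; set it down, do not drop it, let go of it, and leave the tape roll, the tape measure and the sanding block where they are.

Things in the scene. Friction and masses are not known exactly. Their poses are not given: they have to be found in the camera images.
- canister: Grey round canister, 112 mm diameter, fixed on a 150 x 150 x 8 mm dark steel plate. Origin: centre of the plate's underside on the bench; z up along the canister's axis. A horizontal air outlet stub, 40 mm high, points along its +x, out to 90 mm from the axis. The lid rests on the rim, 90 mm above the bench, with its origin 82 mm above the bench; only light friction, no spring or detent.
- collar (a point): Axis of the canister at the top of its grey collar, 105 mm above the bench; the collar is 156 mm in diameter. It has three open slots, 54 degrees wide, centred 0, 120 and 240 degrees from the canister's +x. Between them a 6 mm roof (underside 99 mm above the bench, inner radius 62 mm) holds the lugs down. Each roofed channel is shut by a wall at its clockwise end, open at the other.
- slot (a point): Middle of the slot on the canister's +x side, 70 mm from the axis, 90 mm above the bench. The lugs are free of the roof when the lid's yaw equals the canister's give or take 15 degrees (16 to the far wall, where the lid stops). At the start the lid is locked, its yaw 43 to 66 degrees clockwise of the canister's.
- lid: Loose steel lid, 112 mm diameter, 0.25 to 0.49 kg. Origin: centre of the underside of its black spigot (93 mm diameter, 8 mm deep, sits in the canister with about 4 mm play all round); z up. Disc from z = 8 to 16 mm. Three lugs, 24 mm wide and 6 mm thick (z = 8 to 14 mm), reach out to 70 mm radius at 0, 120 and 240 degrees from the lid's +x.
- grip_top (a point): Middle of the top of the lid's grip, 56 mm above the lid's origin. The grip is an upright black bar along the lid's x axis: 80 mm long, 18 mm thick (along the lid's y), 40 mm high above the disc.
- lug (a point): Outer end of the lug on the lid's +x axis, 70 mm from its centre.
- board: Plywood board 200 x 200 x 18 mm lying fixed on the bench. Origin: centre of its underside; its top is 18 mm above the bench.
- tape_measure: Yellow tape measure 83 x 35 mm, 64 mm high; origin at the centre of its underside. Leave alone.
- sanding_block: Cork sanding block 112 x 62 x 32 mm; origin at the centre of its underside. Leave alone.
- tape_roll: Roll of tape 90 mm diameter, 48 mm high, lying flat; origin at the centre of its underside. Leave alone.

How it is judged:
By the outcome, as a careful person would: the job done as asked, in the order asked, and still so for the second after the job is handed in, with the robot touching nothing.
It also fails if it takes over 48 s, if anything falls off the work surface, if the arm or the gripper's body presses on something with over 40 N, if the wrist force passes 120 N, or if a joint passes its speed limit or range.

## Robot

A 7-joint arm with a two-finger parallel gripper is mounted at the origin on the work surface; the furniture and walls round the work are solid. World frame = base frame: x ahead of the robot, y to its left, z up, the work surface at z = 0. Lengths are in m, angles in rad, forces in N, time in s.
With the tool pointing down it reaches from about 0.425 to 0.875 m from the base axis. Payload 8.4 kg.
Tool frame: the origin (TCP) lies on the centre line of the jaws, within the pads' length; the fingertips stand 14 mm ahead of it and the grasp point (between the pads) lies 5 mm behind it (robot.finger_overhang is the distance from the TCP to the fingertips, in m); z points along the fingers, y is the line along which they close (so a half turn about z gives the same grasp; the last joint's range is limited). The gripper opens to 85 mm and grips with 20 to 120 N. Pads are 22 mm wide; open, the fingers measure 114 mm over their backs; the gripper's body (76 mm by 85 mm) begins 54 mm behind the grasp point. The pads swing forward as they close: fully open they stand 13 mm farther back than shut.
Start: joints at [1.107, 0.333, 0.04, 1.465, -0.013, 1.343, -0.059], TCP at [0.232, -0.607, 0.221] pointing down, gripper open.
Joint ranges: [-2.58, 2.58], [-0.38, 2.09], [-1.3, 1.39], [0.25, 2.4], [-1.5, 4.64], [0.08, 2.09], [-2.65, 2.65]. Speed limits (rad/s): [2.22, 2.22, 2.79, 2.79, 3.14, 3.14, 3.14].

## Interface

Orientations are given as a 3x3 rotation matrix whose columns are the frame's x, y, z axes.
In Python, from cell import robot, vision gives the robot as it stands.
- The arm moves only by the tool play_rows, never from a script. Its arguments are lists of equal length, an entry for each row: "gripper": the closure, from 0 (fully open) to 1 (shut); "linear": the shift along the tool's x, y, z in m, a list of three; "angular": the turn, a rotation vector about the tool's x, y, z in degrees, a list of three. A call has 1 to 12 rows; each row shifts and turns the commanded pose from where the row before left it, along the tool's axes as they then stand; what a row does not reach is not made up. A row lasts 1/10 s, in which the tool goes at most 50 mm and 8.59 degrees, less where a joint would pass 70% of its speed; a pose out of reach is approached as far as the arm can. A call is refused whole if a number of a shift passes 0.05 or a number of a turn 8.59, either way. A call with a gripper value outside its range is refused whole. The fingers move at their own pace and stop on an object; "grip_force" is the grip in N (left out, the last holds). Time passes only in rows, so rows that do not move let the fingers close. It gives the time, the measured TCP pose, the force, the opening and the grip force at its end, in the units of the state.
- robot.read_state(): the state, without advancing time (a new reading comes with each control period).
- vision.capture(name): name is "side" or "top"; returns a dict with "img" (480x640x3 uint8, red, green, blue), "intrinsics" (3x3 intrinsics, pixels), "world_to_cam" (4x4, takes a point from world to camera coordinates). Camera axes: x right, y down, z forward; pixel columns grow to the right and rows downward; lengths in m; the calibration is good to about 2 mm. A picture is of the moment at which its call begins. There is no depth.
- robot.finish_job(): hands the job in; it is judged then, once.
The state is a dict: "t": time; "q": joint angles; "qd": joint speeds; "joint_efforts": joint torques, N m; "tcp_pos": TCP position; "eef_rot": TCP orientation; "wrist_force": force on the tool from outside, world axes, zero at the start; "torque": the same for the moment, N m; "width": opening from 0.0 (shut) to 1.0 (fully open); "grasp_force": force on a finger pad.
Only numpy, scipy, OpenCV 4.12 (cv2) and the standard library are available. Lean on these libraries where they do the work, as an engineer would, in place of code of your own. Each camera call takes 0.05 s, during which the arm holds its last target. There are 200 camera calls.

## Working session

There is one attempt and no reset: what is moved stays moved. The work goes in short steps, Python scripts to look and compute and a tool call to move; the robot and the scene stay as the last step left them, time stands still between calls to the robot, and variables do not carry over. Pictures are saved under pics/ and viewed, at most 10 in all, crops included, and the job is handed in when it is done.

Besides the shell and the picture viewer there is one more tool, called after "Request:" as name(argument=value, ...), one argument or row to a line, values as JSON. play_rows: Moves the arm, as the interface text tells. Its arguments: {"type":"object","properties":{"gripper":{"type":"array","items":{"type":"number"}},"linear":{"type":"array","items":{"type":"array","items":{"type":"number"}}},"angular":{"type":"array","items":{"type":"array","items":{"type":"number"}}},"grip_force":{"type":"number"}},"required":["gripper","linear","angular"]}

```bash
mkdir -p pics; ls; python3 - <<'E'
from cell import robot, vision
import cv2, numpy as np, pickle
d={}
for n in("top","side"):
    c=vision.capture(n); d[n]=c
    cv2.imwrite(f"pics/{n}0.png",c["img"][:,:,::-1])
    print(n,np.round(c["intrinsics"],1).tolist(),np.round(c["world_to_cam"],3).tolist())
pickle.dump(d,open("cap0.pkl","wb"))
s=robot.read_state();print({k:np.round(v,3).tolist() for k,v in s.items()})
E
```

```text
pics
top [[494.0, 0.0, 311.9], [0.0, 494.0, 232.3], [0.0, 0.0, 1.0]] [[0.028, -1.0, -0.006, -0.071], [-0.983, -0.026, -0.182, 0.593], [0.182, 0.011, -0.983, 1.261], [0.0, 0.0, 0.0, 1.0]]
side [[526.1, 0.0, 313.3], [0.0, 526.1, 236.1], [0.0, 0.0, 1.0]] [[0.998, 0.066, 0.014, -0.587], [0.054, -0.662, -0.748, 0.021], [-0.04, 0.747, -0.664, 1.415], [0.0, 0.0, 0.0, 1.0]]
{'t': 0.1, 'q': [1.107, 0.334, 0.04, 1.466, -0.013, 1.343, -0.058], 'qd': [0.0, 0.0, -0.001, -0.003, 0.0, -0.001, 0.0], 'joint_efforts': [0.006, -66.001, 1.371, -40.647, 0.017, 0.009, 0.0], 'tcp_pos': [0.232, -0.607, 0.221], 'eef_rot': [[0.934, 0.357, -0.001], [0.357, -0.934, 0.001], [-0.0, -0.001, -1.0]], 'wrist_force': [0.115, 0.365, -0.428], 'torque': [0.006, 0.032, -0.042], 'grasp_force': 0.0, 'width': 1.0}
```

View pics/top0.png

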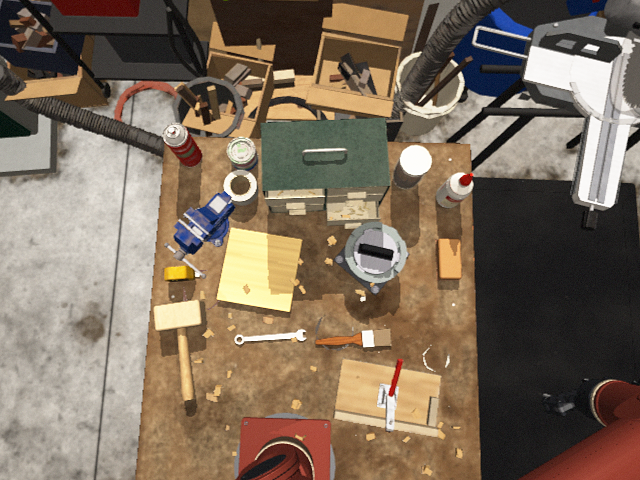

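View pics/side0.png

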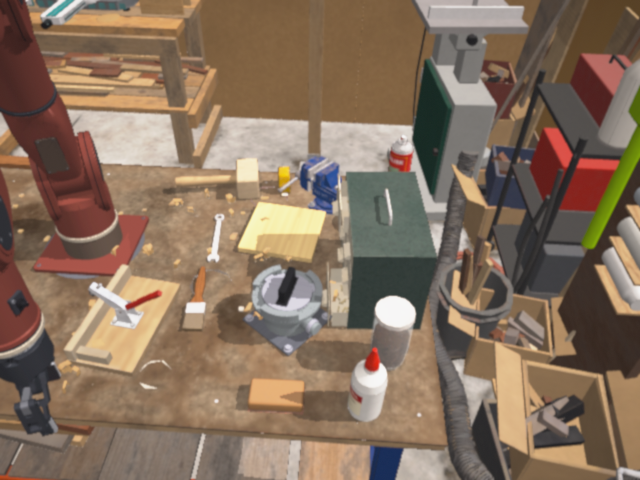

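The top view shows the canister at about (376,252), with its black grip bar running roughly left-right. The board is at (260,270), the sanding block at (450,258), and the tape measure at (180,272). The side view shows the canister at (288,300) and a stub near (318,328). I'll zoom in on both.

```bash
python3 - <<'E'
import cv2, numpy as np, pickle
d=pickle.load(open("cap0.pkl","rb"))
t=d["top"]["img"][200:310,320:430]; s=d["side"]["img"][250:360,235:345]
o=np.hstack([cv2.resize(x,(400,400),interpolation=cv2.INTER_CUBIC) for x in(t,s)])
cv2.imwrite("pics/crop0.png",o[:,:,::-1])
E
cat > h.py <<'E'
import numpy as np, cv2
def ray(c,uv):
    T=c["world_to_cam"];K=c["intrinsics"];R=T[:3,:3];o=-R.T@T[:3,3]
    return o,R.T@np.linalg.inv(K)@np.array([uv[0],uv[1],1.])
def onplane(c,uv,z):
    o,d=ray(c,uv);return o+d*(z-o[2])/d[2]
def proj(c,p):
    T=c["world_to_cam"];q=c["intrinsics"]@(T[:3,:3]@np.array(p,float)+T[:3,3]);return q[:2]/q[2]
def tri(c1,u1,c2,u2):
    o1,d1=ray(c1,u1);o2,d2=ray(c2,u2)
    s=np.linalg.lstsq(np.c_[d1,-d2],o2-o1,rcond=None)[0]
    return (o1+d1*s[0]+o2+d2*s[1])/2, np.linalg.norm(o1+d1*s[0]-o2-d2*s[1])
def blob(mask,x0,y0,x1,y1):
    m=np.zeros(mask.shape,np.uint8);m[y0:y1,x0:x1]=mask[y0:y1,x0:x1]
    cs,_=cv2.findContours(m,cv2.RETR_EXTERNAL,cv2.CHAIN_APPROX_NONE)
    return max(cs,key=cv2.contourArea)
E
python3 - <<'E'
import pickle
from h import *
d=pickle.load(open("cap0.pkl","rb"))
for n,box,bb in(("top",(350,235,405,270),(200,215,310,320)),("side",(268,260,308,312),(230,195,335,270))):
    c=d[n];g=c["img"].max(2)
    k=blob((g<60).astype(np.uint8),*box);print(n,"grip",cv2.contourArea(k),cv2.boundingRect(k),cv2.boxPoints(cv2.minAreaRect(k)).round(1).tolist())
    hsv=cv2.cvtColor(c["img"],cv2.COLOR_RGB2HSV)
    m=cv2.inRange(hsv,(15,50,150),(32,255,255))
    m=cv2.morphologyEx(m,cv2.MORPH_OPEN,np.ones((5,5)))
    k=blob(m,*bb);p=cv2.approxPolyDP(cv2.convexHull(k),6,True)[:,0]
    print("board",p.tolist(),[onplane(c,q,.018)[:2].round(3).tolist() for q in p])
E
```

```text
top grip 301.5 (358, 244, 35, 16) [[357.5, 252.1999969482422], [359.70001220703125, 242.5], [393.29998779296875, 250.0], [391.20001220703125, 259.70001220703125]]
board [[301, 239], [289, 311], [200, 300], [204, 242], [255, 220]] [[0.582, -0.025], [0.387, 0.0], [0.41, 0.239], [0.567, 0.239], [0.632, 0.103]]
side grip 334.0 (277, 268, 20, 37) [[274.1000061035156, 301.29998779296875], [289.1000061035156, 266.29998779296875], [299.79998779296875, 270.8999938964844], [284.79998779296875, 305.8999938964844]]
board [[238, 195], [324, 211], [311, 260], [239, 251]] [[0.35, 0.223], [0.607, 0.169], [0.584, -0.034], [0.394, -0.016]]
```

View pics/crop0.png

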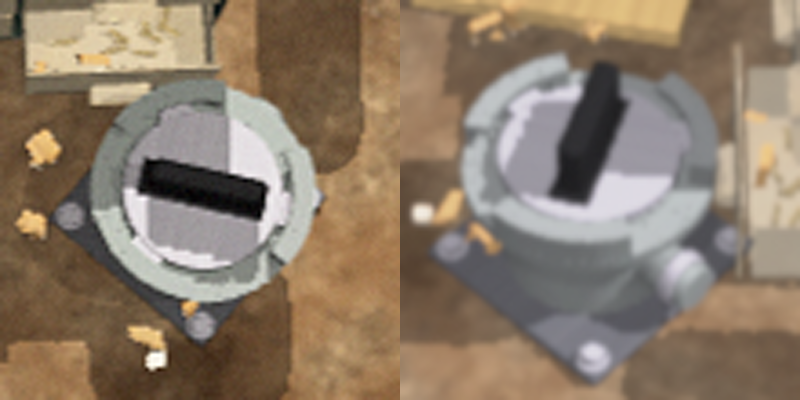

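The crop shows the grip bar with the slots beside it. The stub points to the lower right in the side view, ending at about (315,327). The dark plate corners in the top view are near (335,260), (375,293) and (408,254). An open cabinet drawer lies just beyond the collar.

```bash
python3 - <<'E'
import pickle
from h import *
d=pickle.load(open("cap0.pkl","rb"));T,S=d["top"],d["side"]
# grip top: axis ends
def ang(v):return round(float(np.degrees(np.arctan2(v[1],v[0]))),1)
# grip black pixels, PCA center lies about z~.125 ; ends of TOP face from crop
for nm,c,a,b in(("top",T,(320+145*.275,200+172*.275),(320+268*.275,200+195*.275)),("side",S,(235+205*.275,250+65*.275),(235+172*.275,250+158*.275))):
    A,B=onplane(c,a,.138),onplane(c,b,.138);print(nm,"griptop",A.round(3),B.round(3),((A+B)/2).round(3),ang(B-A),np.linalg.norm(A-B).round(3))
# plate corners
pc=[onplane(T,p,.008)[:2] for p in((334.7,260),(375,293.8),(408.5,253.6))]
print("plate top",np.round(pc,3).tolist(),((pc[0]+pc[2])/2).round(3),ang(pc[1]-pc[0]),ang(pc[2]-pc[1]),np.linalg.norm(pc[1]-pc[0]),np.linalg.norm(pc[2]-pc[1]))
ps=[onplane(S,p,.008)[:2] for p in((235+30*.275,250+250*.275),(235+198*.275,250+382*.275),(235+350*.275,250+240*.275))]
print("plate side",np.round(ps,3).tolist(),((ps[0]+ps[2])/2).round(3),ang(ps[1]-ps[0]),ang(ps[2]-ps[1]))
for z in(.03,.04,.05): print("stub end",z,onplane(S,(235+290*.275,250+280*.275),z)[:2].round(3))
# collar outer ellipse
u=onplane(T,(320+205*.275,200+190*.275),.105);print("collar c top",u.round(3))
u=onplane(S,(235+190*.275,250+152*.275),.105);print("collar c side",u.round(3))
for c,pp in((T,((229,229),(302,238),(293,311),(218,301))),(S,((258,204),(326,209),(314,261),(238,251)))):
    q=np.array([onplane(c,p,.018)[:2] for p in pp]);print("board",q.round(3).tolist(),q.mean(0).round(3))
print("measure",onplane(T,(180,272),.06).round(3), "block",onplane(T,(450,258),.03).round(3))
# cabinet top near edge (two views): right-front corner, left-front corner
print("cab R",tri(T,(387,184),S,(354,327)),"cab L",tri(T,(265,198),S,(348,205)),"handle",tri(T,(320+120*.275,200+95*.275),S,(235+330*.275,250+175*.275)))
for z in (.1,.2,.3): print(z, onplane(T,(387,184),z).round(3),onplane(T,(265,198),z).round(3))
E
```

```text
top griptop [ 0.545 -0.176  0.138] [ 0.531 -0.259  0.138] [ 0.538 -0.217  0.138] -99.2 0.085
side griptop [ 0.55  -0.186  0.138] [ 0.538 -0.263  0.138] [ 0.544 -0.224  0.138] -98.6 0.078
plate top [[0.528, -0.119], [0.44, -0.229], [0.551, -0.32]] [ 0.54  -0.219] -128.8 -39.1 0.14149364334977207 0.14406896273568537
plate side [[0.441, -0.231], [0.557, -0.324], [0.644, -0.207]] [ 0.542 -0.219] -38.3 53.4
stub end 0.03 [ 0.608 -0.26 ]
stub end 0.04 [ 0.608 -0.268]
stub end 0.05 [ 0.609 -0.276]
collar c top [ 0.539 -0.22   0.105]
collar c side [ 0.544 -0.227  0.105]
board [[0.605, 0.173], [0.585, -0.028], [0.388, -0.01], [0.409, 0.191]] [0.497 0.082]
board [[0.415, 0.185], [0.613, 0.179], [0.592, -0.037], [0.392, -0.016]] [0.503 0.078]
measure [0.479 0.287 0.06 ] block [ 0.539 -0.427  0.03 ]
cab R (array([ 0.71436376, -0.25942819,  0.04857913]), np.float64(0.04107901457622202)) cab L (array([0.66988454, 0.06692575, 0.12363293]), np.float64(0.0035748660621306716)) handle (array([ 0.62496553, -0.16571223,  0.0211192 ]), np.float64(0.007221983809185206))
0.1 [ 0.72  -0.248  0.1  ] [0.674 0.069 0.1  ]
0.2 [ 0.691 -0.234  0.2  ] [0.649 0.058 0.2  ]
0.3 [ 0.662 -0.219  0.3  ] [0.623 0.047 0.3  ]
```

Request:
play_rows(
  gripper=[0, 0, 0, 0, 0, 0, 0, 0, 0, 0, 0, 0],
  linear=[
    [0.0355, -0.0208, 0],
    [0.0355, -0.0208, 0],
    [0.0355, -0.0208, 0],
    [0.0355, -0.0208, 0],
    [0.0355, -0.0208, 0],
    [0.0355, -0.0208, 0],
    [0.0355, -0.0208, 0],
    [0.0355, -0.0208, 0],
    [0.0355, -0.0208, 0],
    [0.0355, -0.0208, 0],
    [0.0355, -0.0208, 0],
    [0.0355, -0.0208, 0],
  ],
  angular=[
    [0, 0, 0],
    [0, 0, 0],
    [0, 0, 0],
    [0, 0, 0],
    [0, 0, 0],
    [0, 0, 0],
    [0, 0, 0],
    [0, 0, 0],
    [0, 0, 0],
    [0, 0, 0],
    [0, 0, 0],
    [0, 0, 0],
  ],
)

```text
t: 1.3
tcp_pos: [0.5414, -0.2206, 0.2212]
eef_rot: [[0.934, 0.357, -0.0], [0.357, -0.934, 0.0], [-0.0, -0.0, -1.0]]
wrist_force: [0.6, 0.1, 0.6]
width: 0.999
grasp_force: 0.0
```

Request:
play_rows(
  gripper=[0, 0, 0, 0, 0, 0, 0, 0, 0, 0],
  linear=[
    [0, 0, 0],
    [0, 0, 0],
    [0, 0, 0],
    [0, 0, 0],
    [0, 0, 0],
    [0, 0, 0],
    [0, 0, 0],
    [0, 0, 0],
    [0, 0, 0],
    [0, 0, 0],
  ],
  angular=[
    [0, 0, -7.5],
    [0, 0, -7.5],
    [0, 0, -7.5],
    [0, 0, -7.5],
    [0, 0, -7.5],
    [0, 0, -7.5],
    [0, 0, -7.5],
    [0, 0, -7.5],
    [0, 0, 0],
    [0, 0, 0],
  ],
)

```text
t: 2.3
tcp_pos: [0.5406, -0.2221, 0.2211]
eef_rot: [[0.162, 0.987, -0.001], [0.987, -0.162, 0.0], [0.0, -0.001, -1.0]]
wrist_force: [-1.4, -0.5, 0.3]
width: 0.999
grasp_force: 0.0
```

Request:
play_rows(
  gripper=[0, 0, 0, 0, 0, 0],
  linear=[
    [0, 0, 0.02],
    [0, 0, 0.02],
    [0, 0, 0.02],
    [0, 0, 0.02],
    [0, 0, 0.02],
    [0, 0, 0],
  ],
  angular=[
    [0, 0, 0],
    [0, 0, 0],
    [0, 0, 0],
    [0, 0, 0],
    [0, 0, 0],
    [0, 0, 0],
  ],
)

```text
t: 2.9
tcp_pos: [0.539, -0.2215, 0.1187]
eef_rot: [[0.161, 0.987, -0.004], [0.987, -0.161, 0.002], [0.001, -0.005, -1.0]]
wrist_force: [0.8, -0.2, 0.3]
width: 1.001
grasp_force: 0.0
```

```bash
python3 - <<'E'
from cell import robot, vision
import cv2, numpy as np
o=[]
for n,(x,y) in(("top",(300,180)),("side",(220,200))):
    c=vision.capture(n); o.append(cv2.resize(c["img"][y:y+150,x:x+140],(400,428),interpolation=cv2.INTER_CUBIC))
cv2.imwrite("pics/pre.png",np.hstack(o)[:,:,::-1])
print(robot.read_state()["wrist_force"])
E
```

```text
[0.43548657 0.05852514 0.16289746]
```

View pics/pre.png

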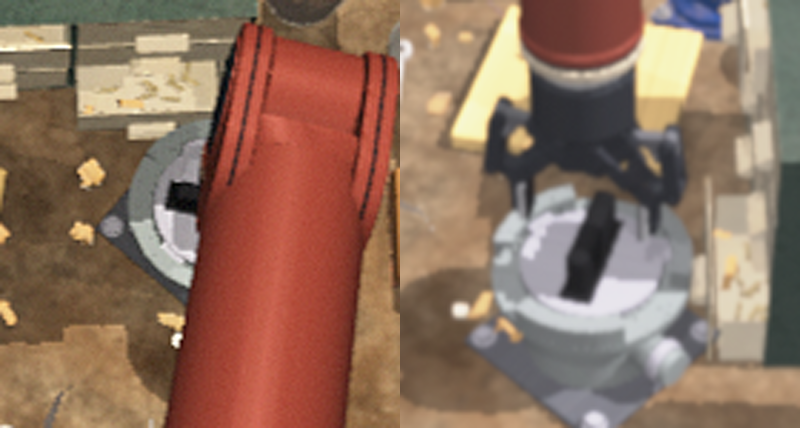

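The fingers straddle the bar. I'll check how well they are centred along it by projection.

```bash
python3 - <<'E'
import pickle
from h import *
S=pickle.load(open("cap0.pkl","rb"))["side"]
f=lambda p:((proj(S,p)-[220,200])*400/140+[400,0]).round(0)
c=np.array([.539,-.2215,.118]);y=np.array([.987,-.161,0])
print("tips",f(c+y*.0425),f(c-y*.0425),"mid",f(c),"griptop",f([.541,-.221,.138]),f([.541-.161*.04,-.221-.987*.04,.138]),f([.541+.161*.04,-.221+.987*.04,.138]))
E
```

```text
tips [640. 254.] [532. 235.] mid [586. 245.] griptop [588. 226.] [573. 264.] [601. 190.]
```

Request:
play_rows(
  gripper=[0.3, 0.6, 0.9, 1, 1, 1, 1, 1, 1, 1],
  linear=[
    [0, 0, 0],
    [0, 0, 0],
    [0, 0, 0],
    [0, 0, 0],
    [0, 0, 0],
    [0, 0, 0],
    [0, 0, 0],
    [0, 0, 0],
    [0, 0, 0],
    [0, 0, 0],
  ],
  angular=[
    [0, 0, 0],
    [0, 0, 0],
    [0, 0, 0],
    [0, 0, 0],
    [0, 0, 0],
    [0, 0, 0],
    [0, 0, 0],
    [0, 0, 0],
    [0, 0, 0],
    [0, 0, 0],
  ],
  grip_force=60,
)

```text
t: 4.0
tcp_pos: [0.5412, -0.2222, 0.1221]
eef_rot: [[0.158, 0.987, 0.001], [0.987, -0.158, -0.0], [-0.0, 0.001, -1.0]]
wrist_force: [-0.8, 0.7, 5.7]
width: 0.184
grasp_force: 59.4
```

Request:
play_rows(
  gripper=[1, 1, 1, 1, 1, 1],
  linear=[
    [0, 0, 0],
    [0, 0, 0],
    [0, 0, 0],
    [0, 0, 0],
    [0, 0, 0],
    [0, 0, 0],
  ],
  angular=[
    [0, 0, -4],
    [0, 0, -4],
    [0, 0, -4],
    [0, 0, -4],
    [0, 0, -4],
    [0, 0, 0],
  ],
)

```text
t: 4.6
tcp_pos: [0.5415, -0.2222, 0.1221]
eef_rot: [[-0.19, 0.982, 0.002], [0.982, 0.19, -0.0], [-0.001, 0.001, -1.0]]
wrist_force: [1.4, 0.8, 4.8]
width: 0.186
grasp_force: 59.3
```

Request:
play_rows(
  gripper=[1, 1, 1, 1, 1, 1, 1, 1, 1, 1, 1, 1],
  linear=[
    [0, 0, 0],
    [0, 0, 0],
    [0, 0, 0],
    [0, 0, 0],
    [0, 0, 0],
    [0, 0, 0],
    [0, 0, 0],
    [0, 0, 0],
    [0, 0, 0],
    [0, 0, 0],
    [0, 0, 0],
    [0, 0, 0],
  ],
  angular=[
    [0, 0, -4],
    [0, 0, -4],
    [0, 0, -4],
    [0, 0, -4],
    [0, 0, -4],
    [0, 0, -4],
    [0, 0, -4],
    [0, 0, -4],
    [0, 0, -4],
    [0, 0, -4],
    [0, 0, 0],
    [0, 0, 0],
  ],
)

```text
t: 5.8
tcp_pos: [0.5428, -0.2207, 0.1222]
eef_rot: [[-0.776, 0.631, 0.004], [0.631, 0.776, 0.001], [-0.002, 0.003, -1.0]]
wrist_force: [5.0, 3.3, 2.8]
width: 0.184
grasp_force: 59.2
```

```bash
python3 - <<'E'
from cell import robot, vision
import cv2, numpy as np
o=[]
for n,(x,y) in(("top",(300,180)),("side",(220,200))):
    c=vision.capture(n); o.append(cv2.resize(c["img"][y:y+150,x:x+140],(400,428),interpolation=cv2.INTER_CUBIC))
cv2.imwrite("pics/turned.png",np.hstack(o)[:,:,::-1])
s=robot.read_state();print(s["wrist_force"],s["torque"],s["q"])
E
```

```text
[5.90243208 2.83355557 1.91818283] [ 0.74677058 -1.30643767 -0.17489813] [ 0.75880926  0.32409569 -0.53509307  1.72679537  0.17789163  1.1360803
  1.05998227]
```

View pics/turned.png

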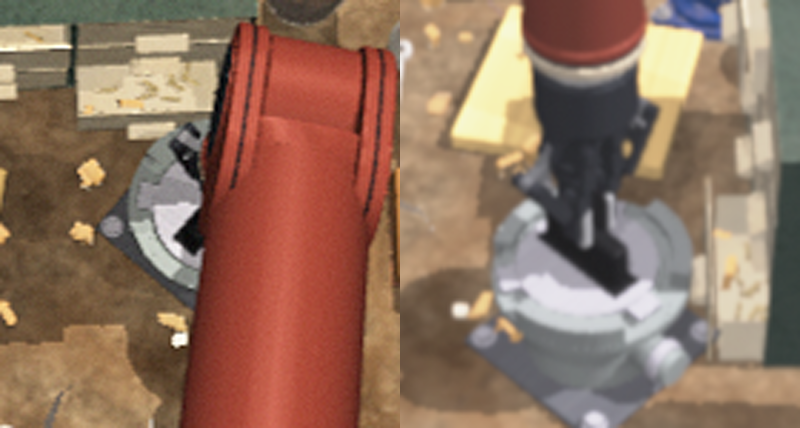

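The lid has followed the turn: in the side view the lug sits in the slot above the stub at crop (635,300), and yaw is about -39°, matching the canister. I'll lift gently.

Request:
play_rows(
  gripper=[1, 1, 1, 1, 1, 1],
  linear=[
    [0, 0, -0.003],
    [0, 0, -0.003],
    [0, 0, -0.003],
    [0, 0, -0.003],
    [0, 0, -0.003],
    [0, 0, 0],
  ],
  angular=[
    [0, 0, 0],
    [0, 0, 0],
    [0, 0, 0],
    [0, 0, 0],
    [0, 0, 0],
    [0, 0, 0],
  ],
)

```text
t: 6.5
tcp_pos: [0.5403, -0.2225, 0.1365]
eef_rot: [[-0.776, 0.631, -0.001], [0.631, 0.776, -0.0], [0.001, -0.001, -1.0]]
wrist_force: [0.9, -0.2, -3.5]
width: 0.181
grasp_force: 58.8
```

Request:
play_rows(
  gripper=[1, 1, 1, 1, 1, 1, 1],
  linear=[
    [0, 0, -0.01],
    [0, 0, -0.015],
    [0, 0, -0.015],
    [0, 0, -0.015],
    [0, 0, -0.015],
    [0, 0, -0.015],
    [0, 0, 0],
  ],
  angular=[
    [0, 0, 0],
    [0, 0, 0],
    [0, 0, 0],
    [0, 0, 0],
    [0, 0, 0],
    [0, 0, 0],
    [0, 0, 0],
  ],
)

```text
t: 7.2
tcp_pos: [0.542, -0.2223, 0.2243]
eef_rot: [[-0.776, 0.631, 0.004], [0.631, 0.776, -0.002], [-0.004, 0.001, -1.0]]
wrist_force: [0.4, -0.3, -3.7]
width: 0.185
grasp_force: 58.8
```

```bash
python3 - <<'E'
from cell import robot, vision
from h import *
s=robot.read_state();R=np.array(s["eef_rot"]);p=np.array(s["tcp_pos"])
print(p,s["wrist_force"],s["width"],R.T@(np.array([.499,.080,p[2]])-p))
c=vision.capture("side");cv2.imwrite("pics/lift.png",c["img"][:,:,::-1])
E
```

```text
[ 0.54204451 -0.2223344   0.22433684] [ 0.35185341 -0.3022456  -3.68651187] 0.18500933859363786 [ 0.22407927  0.20747764 -0.0006552 ]
```

View pics/lift.png

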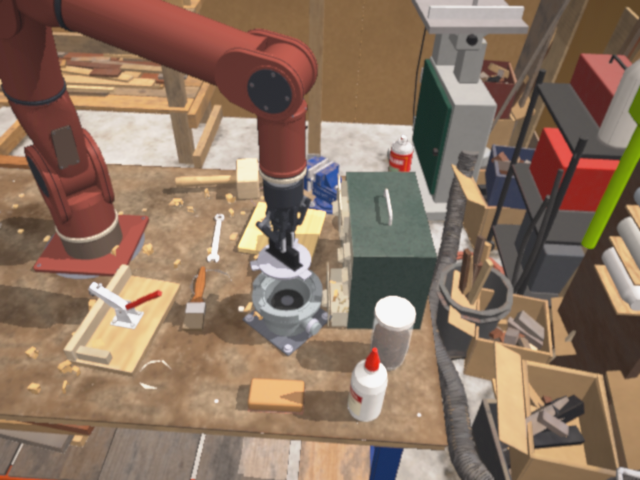

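The side view shows the lid hanging level in the gripper at (283,258), with the open canister below at (288,297).

Request:
play_rows(
  gripper=[1, 1, 1, 1, 1, 1, 1, 1, 1, 1, 1, 1],
  linear=[
    [0.011, 0.0105, 0],
    [0.0223, 0.0205, 0],
    [0.0223, 0.0205, 0],
    [0.0223, 0.0205, 0],
    [0.0223, 0.0205, 0],
    [0.0223, 0.0205, 0],
    [0.0223, 0.0205, 0],
    [0.0223, 0.0205, 0],
    [0.0223, 0.0205, 0],
    [0.0223, 0.0205, 0],
    [0.011, 0.0105, 0],
    [0, 0, 0],
  ],
  angular=[
    [0, 0, 0],
    [0, 0, 0],
    [0, 0, 0],
    [0, 0, 0],
    [0, 0, 0],
    [0, 0, 0],
    [0, 0, 0],
    [0, 0, 0],
    [0, 0, 0],
    [0, 0, 0],
    [0, 0, 0],
    [0, 0, 0],
  ],
)

```text
t: 8.45
tcp_pos: [0.4961, 0.0815, 0.2208]
eef_rot: [[-0.779, 0.627, -0.001], [0.627, 0.779, 0.001], [0.001, -0.0, -1.0]]
wrist_force: [0.4, 0.3, -3.4]
width: 0.184
grasp_force: 58.8
```

Request:
play_rows(
  gripper=[1, 1, 1, 1, 1, 1, 1, 1, 1],
  linear=[
    [0, 0, 0.01],
    [0, 0, 0.025],
    [0, 0, 0.025],
    [0, 0, 0.025],
    [0, 0, 0.025],
    [0, 0, 0.025],
    [0, 0, 0.01],
    [0, 0, 0.006],
    [0, 0, 0],
  ],
  angular=[
    [0, 0, 0],
    [0, 0, 0],
    [0, 0, 0],
    [0, 0, 0],
    [0, 0, 0],
    [0, 0, 0],
    [0, 0, 0],
    [0, 0, 0],
    [0, 0, 0],
  ],
)

```text
t: 9.35
tcp_pos: [0.4974, 0.0775, 0.0701]
eef_rot: [[-0.776, 0.631, -0.001], [0.631, 0.776, 0.0], [0.001, -0.0, -1.0]]
wrist_force: [0.4, 0.9, -2.5]
width: 0.182
grasp_force: 58.8
```

```bash
python3 - <<'E'
from cell import robot, vision
from h import *
o=[]
for n,(x,y) in(("top",(200,200)),("side",(210,140))):
    c=vision.capture(n); o.append(cv2.resize(c["img"][y:y+150,x:x+140],(400,428),interpolation=cv2.INTER_CUBIC))
cv2.imwrite("pics/low.png",np.hstack(o)[:,:,::-1])
s=robot.read_state();print(s["tcp_pos"],s["wrist_force"])
E
```

```text
[0.4982362  0.07788611 0.07125609] [-0.3487048   0.09586319 -4.16560402]
```

View pics/low.png

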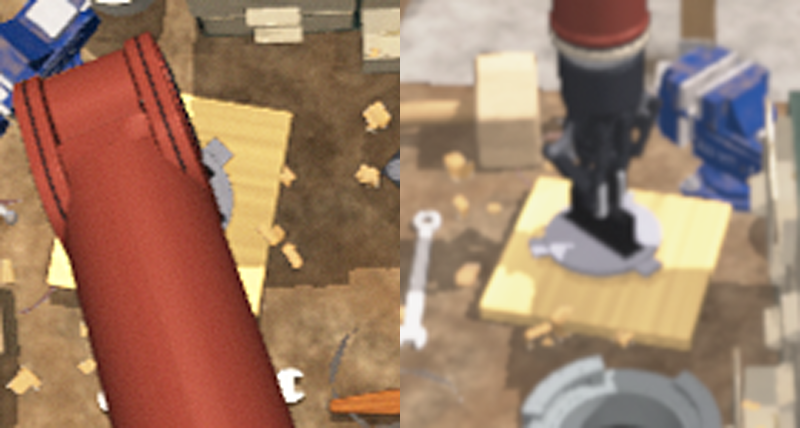

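The lid hovers over the board, well inside its edges (side crop centre about (600,240)). I'll lower it slowly.

Request:
play_rows(
  gripper=[1, 1, 1, 1, 1, 1, 1],
  linear=[
    [0, 0, 0.003],
    [0, 0, 0.003],
    [0, 0, 0.002],
    [0, 0, 0.0015],
    [0, 0, 0.001],
    [0, 0, 0],
    [0, 0, 0],
  ],
  angular=[
    [0, 0, 0],
    [0, 0, 0],
    [0, 0, 0],
    [0, 0, 0],
    [0, 0, 0],
    [0, 0, 0],
    [0, 0, 0],
  ],
)

```text
t: 10.15
tcp_pos: [0.4976, 0.0779, 0.06]
eef_rot: [[-0.776, 0.631, 0.0], [0.631, 0.776, 0.0], [0.0, 0.0, -1.0]]
wrist_force: [0.3, 0.6, -3.7]
width: 0.184
grasp_force: 58.8
```

Request:
play_rows(
  gripper=[1, 1, 1, 1, 1],
  linear=[
    [0, 0, 0.001],
    [0, 0, 0.001],
    [0, 0, 0],
    [0, 0, 0],
    [0, 0, 0],
  ],
  angular=[
    [0, 0, 0],
    [0, 0, 0],
    [0, 0, 0],
    [0, 0, 0],
    [0, 0, 0],
  ],
)

```text
t: 10.65
tcp_pos: [0.4977, 0.0778, 0.0581]
eef_rot: [[-0.776, 0.631, 0.0], [0.631, 0.776, -0.0], [-0.0, 0.0, -1.0]]
wrist_force: [-1.1, -0.5, 1.6]
width: 0.181
grasp_force: 59.3
```

The wrist force shows contact with the board, so I'll release gently.

Request:
play_rows(
  gripper=[0.78, 0.74, 0.7, 0.65, 0.6, 0.5, 0.4, 0.4],
  linear=[
    [0, 0, 0],
    [0, 0, 0],
    [0, 0, 0],
    [0, 0, 0],
    [0, 0, 0],
    [0, 0, 0],
    [0, 0, 0],
    [0, 0, 0],
  ],
  angular=[
    [0, 0, 0],
    [0, 0, 0],
    [0, 0, 0],
    [0, 0, 0],
    [0, 0, 0],
    [0, 0, 0],
    [0, 0, 0],
    [0, 0, 0],
  ],
)

```text
t: 11.45
tcp_pos: [0.4976, 0.0779, 0.0579]
eef_rot: [[-0.776, 0.631, -0.0], [0.631, 0.776, 0.0], [0.0, 0.0, -1.0]]
wrist_force: [-0.1, -0.1, -0.1]
width: 0.599
grasp_force: 0.0
```

Request:
play_rows(
  gripper=[0.3, 0.3, 0.3, 0.3, 0.3, 0.3, 0.3, 0.3],
  linear=[
    [0, 0, -0.01],
    [0, 0, -0.02],
    [0, 0, -0.03],
    [0, 0, -0.03],
    [0, 0, -0.03],
    [0, 0, -0.03],
    [0, 0, -0.02],
    [0, 0, 0],
  ],
  angular=[
    [0, 0, 0],
    [0, 0, 0],
    [0, 0, 0],
    [0, 0, 0],
    [0, 0, 0],
    [0, 0, 0],
    [0, 0, 0],
    [0, 0, 0],
  ],
)

```text
t: 12.25
tcp_pos: [0.499, 0.0785, 0.2316]
eef_rot: [[-0.776, 0.63, 0.005], [0.63, 0.776, -0.0], [-0.004, 0.003, -1.0]]
wrist_force: [-0.2, 0.7, 0.1]
width: 0.703
grasp_force: 0.0
```

```bash
python3 - <<'E'
from cell import robot, vision
from h import *
o=[]
for n,(x,y) in(("top",(200,200)),("side",(210,140))):
    c=vision.capture(n); o.append(cv2.resize(c["img"][y:y+150,x:x+140],(400,428),interpolation=cv2.INTER_CUBIC))
cv2.imwrite("pics/end.png",np.hstack(o)[:,:,::-1])
s=robot.read_state();print(s["t"],s["tcp_pos"],s["wrist_force"])
E
```

```text
12.35 [0.49762636 0.07794046 0.22833672] [ 0.50109263 -0.72894231  0.02149965]
```

View pics/end.png

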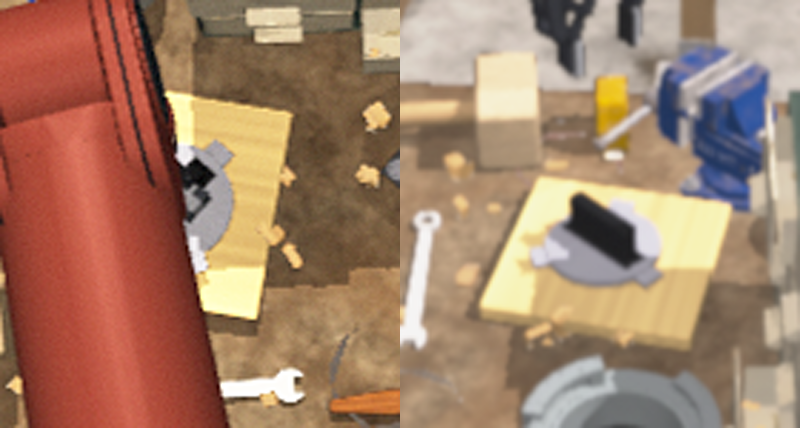

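The lid lies flat with its grip up, centred on the board (side crop (600,240)), and the gripper is clear of it.

```bash
python3 -c "
from cell import robot
print(robot.finish_job())"
```

```text
the job is handed in; nothing more can be done
None
```

The lid was turned until its lugs stood in the slots, lifted straight off and laid flat on the board with its grip up; I let go of it, kept clear of the three leave-alone objects, and handed the job in at about 12.4 s.

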